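Raise the desk monopod to its second stop and hold it

TASK

Get the desk monopod up for a camera: squeeze the trigger of the pistol grip beside it all the way and let it spring back, which slides the travel catch off the monopod's collar. Then press in the push button on the side of the monopod's head, and with it pressed pull the head straight up, past its first stop, right out to the second stop. It springs back down if let go, so finish while still holding the head there, steady at full extension, and do not disturb the glue stick, lens cap and eraser that stand around.

Things in the scene. Friction and masses are not known exactly. Their poses are not given: they have to be found in the camera images.
- stand: Fixed grey foot plate, 104 (its x) x 200 (its y) x 14 mm, carrying grip and monopod; never moves. Origin: centre of its underside, on the work surface, z up. Offsets called 'stand x, y, z' are in this frame. Pistol grip at stand y = -60 mm, monopod at y = +60 mm; trigger and button are both on the -x side.
- pistol_grip (a point): On the axis of the fixed upright white pistol grip, at stand (0, -60, 92) mm, a good height to squeeze. The grip is 24 mm along x (faces at x = -12 and +12), 30 mm along y, and ends at z = 112 mm with a grey cap (30 x 34 mm, from z = 105).
- trigger (a joint): Grey trigger plate, 8 thick, 22 wide, 86 mm long, hinged at its foot (stand x -18, y -60, z 22 mm; axis along y), free end at z = 106 mm. 0 rad = at rest, leaning away from the grip to -x; 0.20 = squeezed fully, upright, 2 mm short of the grip. Sprung: at z = 92 mm it needs 3.5 N to start and 6 N for the full squeeze; springs back when let go.
- trigger_pad (a point): On the trigger's outer (-x) face at stand z = 92 mm. At rest it is 36 mm from the grip's axis, fully squeezed 22 mm: trigger and grip together measure 48 mm along stand x at rest and 34 mm when squeezed.
- catch (a joint): Aluminium travel catch, a sliding bar with a hook over the collar. Moves along stand +x, pushed by the trigger through a plunger in the grip, and stays where it was pushed. 0 m = hooked (the head cannot rise); above 0.005 = off the collar; a full squeeze brings it to about 0.007.
- catch_hook (a point): Inner top edge of the catch's hook, at stand (18, 60, 85) mm when hooked, over the +x edge of the head's collar; keep fingers above it. The bar itself runs along y behind grip and monopod (x = 27 to 33, z = 55 to 65 mm).
- tube_top (a point): Centre of the top of the monopod's fixed round outer tube, stand (0, 60, 70) mm; the tube's top ring is 38 mm across.
- head: White head of the monopod, the part to grip: block 34 (x) x 30 (y) mm, from 7.5 to 65.5 mm above its origin, on a round black collar 44 mm across; a 30 mm disc and a screw stud on top reach 80 mm. Origin: collar's underside, at stand z = 72 mm closed, 117 at the first stop, 162 at the second (full) stop. Slides only along z.
- head_grip (a point): On the head's axis, 41 mm above its origin (stand z = 113 mm when closed), the height to grip; moves with the head. Springs pull the head down with 2 to 3 N before the first stop, 6 to 7 N between first and second stop, plus 1 to 2.5 N of weight; it drops back if let go.
- section (a joint): Middle tube of the telescope: 0 m = down in the outer tube, 0.045 = fully out (second stop). It begins to rise when the head has come out by 0.045 m (first stop).
- button (a joint): Grey sprung push button, 16 mm wide, 26 mm high, on the head's -x side, centred 41 mm above the head's origin. 0 m = out, 5 mm proud of the side; 0.005 = flush, pressed to +x. 3 N starts it, 6 N makes it flush. While it is out (below about 0.004) a pin locks the closed head.
- button_face (a point): Centre of the button's outer face, 22 mm from the head's axis when out, 17 mm when flush. A grip across the head along stand x (39 mm wide with the button out, 34 mm pressed), one finger on this face and one on the plain opposite side, presses it.
- glue_stick: Bystander: glue stick standing upright, 26 mm across, 94 mm high, beyond the stand (+x side). Origin at its underside. Leave alone.
- lens_cap: Bystander: black round lens cap lying flat, 69 mm across, 9 mm high, to the right (-y) of the stand. Leave alone.
- eraser: Bystander: eraser lying flat, 20 x 44 x 13 mm, beyond the stand (+x side). Leave alone.
Not all that is in view belongs to the job. Of the things that look like the stand, take the one that is farthest to the robot's right at the start.

How it is judged:
By the outcome, as a careful person would: the job done as asked, in the order asked, and still so for the second after the job is handed in, while the arm keeps its last pose, push and grip.
It also fails if it takes over 42 s, if anything falls off the work surface, if the arm or the gripper's body presses on something with over 40 N, if the wrist force passes 120 N, or if a joint passes its speed limit or range.

ROBOT

A 6-joint arm with a two-finger parallel gripper is mounted at the origin on a cart in front of the work surface, level with it; the furniture and walls round the work are solid. World frame = base frame: x ahead of the robot, y to its left, z up, the work surface at z = 0. Lengths are in m, angles in degrees, forces in N, time in s.
With the tool pointing down it reaches from about 0.35 to 0.775 m from the base axis. Payload 5.5 kg.
Tool frame: the origin (TCP) lies between the finger pads; the fingertips stand 8 mm ahead of it and the grasp point (between the pads) lies 11 mm behind it (tips_ahead is the distance from the TCP to the fingertips, in m); z points along the fingers, y is the line along which they close (so a half turn about z gives the same grasp; the last joint's range is limited). The gripper opens to 85 mm and grips with 20 to 120 N. Pads are 22 mm wide; open, the fingers measure 114 mm over their backs; the gripper's body (76 mm by 85 mm) begins 54 mm behind the grasp point. The pads swing forward as they close: fully open they stand 13 mm farther back than shut.
Start: joints at [62.189, 17.945, 2.641, 74.691, 0, 82.002], TCP at [0.195, 0.541, 0.239] pointing down, gripper open.
Joint ranges: [-158.12, 158.12], [-49.38, 96.58], [-58.88, 72.47], [-126.05, 133.96], [-84.25, 85.87], [-180, 180]. Speed limits (degrees/s): [147.25, 147.25, 180, 180, 180, 180].

INTERFACE

Orientations are given as [roll, pitch, yaw] about the fixed x, y, z axes, in that order (R = Rz(yaw) Ry(pitch) Rx(roll)).
In Python, from workcell import * gives the robot as it stands.
- The arm moves only by the tool arm_command, never from a script. Its arguments are lists of equal length, an entry for each row: "rot": the turn, a rotation vector about the tool's x, y, z in degrees, a list of three; "delta_pos": the shift along the tool's x, y, z in cm, a list of three; "gripper": the opening, from -1 (shut) to 1 (fully open). In form: {"rot": [[wx, wy, wz], ...], "delta_pos": [[dx, dy, dz], ...], "gripper": [gripper, ...]}. A call has 1 to 20 rows; each row shifts and turns the commanded pose from where the row before left it, along the tool's axes as they then stand; what a row does not reach is not made up. A row lasts 1/10 s, in which the tool goes at most 50 mm and 8.59 degrees, less where a joint would pass 70% of its speed; a pose out of reach is approached as far as the arm can. A call is refused whole if a number of a shift passes 5 or a number of a turn 8.59, either way. A call with a gripper value outside its range is refused whole. The fingers move at their own pace and stop on an object; "grip_force" is the grip in N (left out, the last holds). Time passes only in rows, so rows that do not move let the fingers close. It gives the time, the measured TCP pose, the force, the opening and the grip force at its end, in the units of the state.
- get_state(): the state, without advancing time (a new reading comes with each control period).
- get_image(name): name is "side" or "top"; returns a dict with "img" (384x512x3 uint8, red, green, blue), "fx", "fy", "cx", "cy" (pixels), "R" (3x3) and "t" (3): a world point X has camera coordinates R X + t. Camera axes: x right, y down, z forward; pixel columns grow to the right and rows downward; lengths in m; the calibration is good to about 2 mm. A picture is of the moment at which its call begins. There is no depth.
- job_done(): hands the job in; it is judged then, once.
The state is a dict: "clock": time; "joint_pos": joint angles; "qvel": joint speeds; "joint_efforts": joint torques, N m; "eef_pos": TCP position; "tool_rot": TCP orientation; "ft_force": force on the tool from outside, world axes, zero at the start; "wrist_torque": the same for the moment, N m; "finger_gap": opening from 0.0 (shut) to 1.0 (fully open); "grasp_force": force on a finger pad.
Only numpy, scipy, OpenCV 4.12 (cv2) and the standard library are available. Lean on these libraries where they do the work, as an engineer would, in place of code of your own. Each camera call takes 0.05 s, during which the arm holds its last target. There are 200 camera calls.

## Working session

There is one attempt and no reset: what is moved stays moved. The work goes in short steps, Python scripts to look and compute and a tool call to move; the robot and the scene stay as the last step left them, time stands still between calls to the robot, and variables do not carry over. Pictures are saved under pics/ and viewed, at most 10 in all, crops included, and the job is handed in when it is done.

Besides the shell and the picture viewer there is one more tool, called after ">>>" as a command line: name --argument value ..., lists and objects as JSON in quotes. arm_command: Moves the arm, as the interface text tells. Its arguments: {"type":"object","properties":{"rot":{"type":"array"},"delta_pos":{"type":"array"},"gripper":{"type":"array"},"grip_force":{"type":"number"}},"required":["rot","delta_pos","gripper"]}

```bash
mkdir -p pics
python3 - <<'E'
from workcell import *
import cv2,numpy as np
for n in("side","top"):
    d=get_image(n); cv2.imwrite(f"pics/{n}0.png",d["img"][:,:,::-1]); np.savez(f"{n}0.npz",**d)
    print(n,d["fx"],d["fy"],d["cx"],d["cy"],np.round(d["R"],3).tolist(),np.round(d["t"],3), "cam",np.round(-d["R"].T@d["t"],3))
print(get_state())
E
```

```text
side 404.7522362942829 404.7522362942829 259.28149729123413 192.7326154335576 [[0.92, -0.393, 0.0], [-0.178, -0.417, -0.891], [0.35, 0.82, -0.453]] [-0.536  0.184  0.893] cam [ 0.213 -0.866  0.569]
top 369.2843815574055 369.2843815574055 249.44037224500983 195.70518507404717 [[0.001, -1.0, 0.013], [-0.998, -0.002, -0.069], [0.069, -0.013, -0.998]] [-0.019  0.605  1.168] cam [ 0.523 -0.002  1.207]
{'clock': 0.1, 'joint_pos': array([6.21894093e+01, 1.79874823e+01, 2.58379273e+00, 7.46919151e+01,
       1.09806548e-03, 8.20008227e+01]), 'qvel': array([ 0.06364692, -0.12166755,  0.20384198,  0.03451089, -0.01151886,
        0.01032196]), 'joint_efforts': array([ 2.77420062e-03, -4.81723952e+01,  2.99245441e+01,  1.27716613e-02,
       -1.83079783e-04,  2.99890566e-06]), 'eef_pos': array([0.19468111, 0.5405636 , 0.2384905 ]), 'tool_rot': array([-1.79905478e+02, -1.43916153e-02,  1.60188574e+02]), 'ft_force': array([ 0.03623272, -0.29269551, -0.01887396]), 'wrist_torque': array([-0.02099968,  0.01070951,  0.02671519]), 'grasp_force': 0.0, 'finger_gap': 0.9981816349419067}
```

View pics/side0.png

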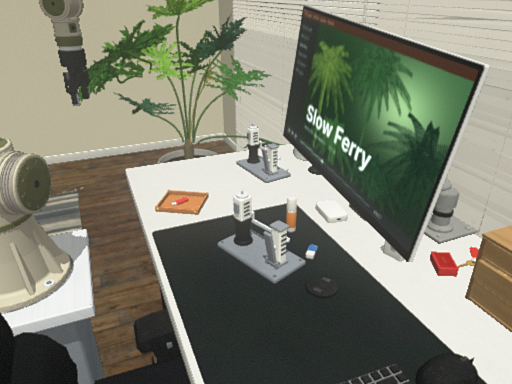

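View pics/top0.png

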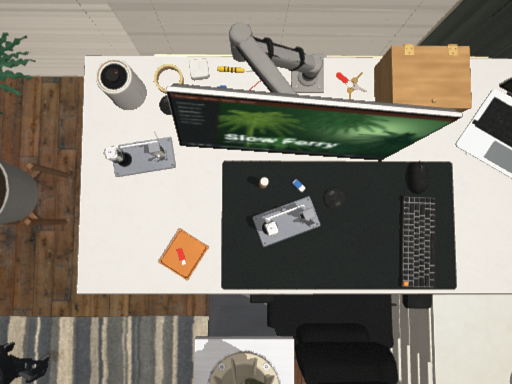

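The side and top views show the right-most stand at about (287,220) in the top view. The head is at (270,227) and the grip at (300,213). In the side view they are at (243,215) and (277,245).

```bash
cat > h.py <<'E'
import numpy as np,cv2
def ray(d,uv,z):
    c=-d["R"].T@d["t"]; v=d["R"].T@np.array([(uv[0]-d["cx"])/d["fx"],(uv[1]-d["cy"])/d["fy"],1]); return c+v*(z-c[2])/v[2]
def proj(d,X):
    p=d["R"]@np.asarray(X)+d["t"]; return np.array([d["fx"]*p[0]/p[2]+d["cx"],d["fy"]*p[1]/p[2]+d["cy"]])
def T(x,y,yaw,p):  # stand mm -> world m
    a=np.radians(yaw);c,s=np.cos(a),np.sin(a);p=np.array(p)/1000
    return np.array([x+c*p[0]-s*p[1],y+s*p[0]+c*p[1],p[2]])
E
python3 - <<'E'
from h import *
d=dict(np.load("top0.npz")); s=dict(np.load("side0.npz"))
im=d["img"]; roi=np.zeros(im.shape[:2],np.uint8); roi[190:255,245:325]=1
g=im.astype(int).max(2)
m=((g>75).astype(np.uint8)&roi)
n,l,st,_=cv2.connectedComponentsWithStats(m); k=1+st[1:,4].argmax(); print(st[k])
pl=((l==k)).astype(np.uint8)
c=max(cv2.findContours(pl,cv2.RETR_EXTERNAL,cv2.CHAIN_APPROX_NONE)[0],key=len)
P=np.array([ray(d,p[0],.014)[:2] for p in c],np.float32)
r=cv2.minAreaRect(P*1000); print(r, (cv2.boxPoints(r)).round(0).tolist())
cv2.imwrite("pics/c1.png",np.hstack([cv2.resize(im[185:255,245:325,::-1],(400,350),interpolation=2),cv2.resize(s["img"][180:285,210:330,::-1],(400,350),interpolation=2)]))
E
```

```text
[ 253  196   68   51 1951]
((524.2288208007812, -136.4207763671875), (105.3033447265625, 199.50437927246094), 20.284576416015625) [[440.0, -61.0], [509.0, -248.0], [608.0, -212.0], [539.0, -25.0]]
```

View pics/c1.png

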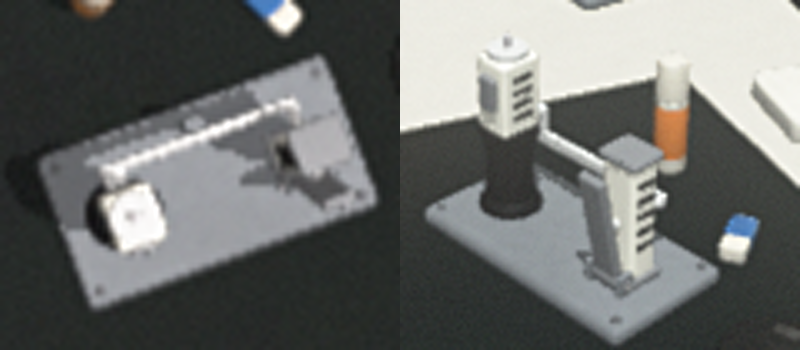

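The rectangle fit gives 105 x 199.5 mm against the known 104 x 200. That puts the origin at about (0.524, -0.136) with yaw 20.3°. I'll check the heights by projecting into both views and work out the move.

Run:
```python
from h import *
x,y,w=.5242,-.1364,20.28
d=dict(np.load("top0.npz")); s=dict(np.load("side0.npz"))
im=[]
for D,(r,c) in((d,(185,245)),(s,(180,210))):
    h,wd=(70,80) if D is d else (105,120)
    I=cv2.resize(D["img"][r:r+h,c:c+wd,::-1],(400,350),interpolation=2).copy()
    for p in [(0,60,152),(15,-77,112),(-15,-77,112),(15,-43,112),(-15,-43,112),(-52,-100,14),(52,-100,14),(-52,100,14),(52,100,14),(-17,45,137.5),(-17,75,137.5),(17,45,137.5),(17,75,137.5)]:
        q=proj(D,T(x,y,w,p)); q=((q-[c,r]+.5)*[400/wd,350/h]).astype(int); cv2.circle(I,tuple(int(a) for a in q),3,(0,0,255),1)
    im.append(I)
cv2.imwrite("pics/c2.png",np.hstack(im))
a=np.radians(w);tx=np.array([-np.sin(a),np.cos(a)]);ty=np.array([np.cos(a),np.sin(a)])
v=np.array([.19468,.54056])-[x,y]; print("TCP in stand x,y mm",v@ty*1e3,v@tx*1e3, T(x,y,w,(-5,-60,0)),T(x,y,w,(0,60,0)))
```

```text
TCP in stand x,y mm -74.45313105606702 749.2095856807681 [ 0.54030644 -0.19441364  0.        ] [ 0.50340351 -0.0801194   0.        ]
```

View pics/c2.png

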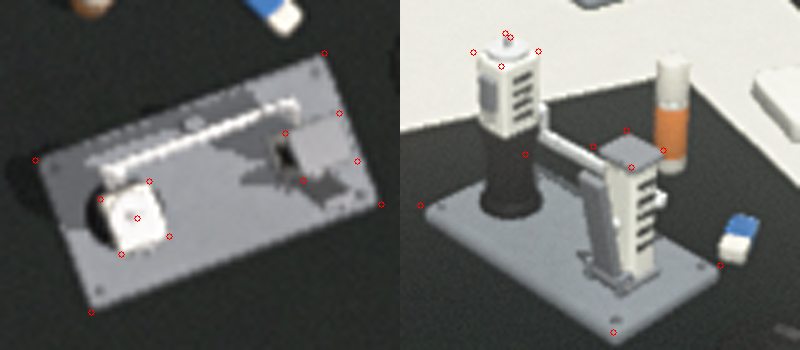

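>>> arm_command --rot '[[0,0,8.32],[0,0,8.32],[0,0,8.32],[0,0,8.32],[0,0,8.32],[0,0,8.32]]' --delta_pos '[[0,0,0],[0,0,0],[0,0,0],[0,0,0],[0,0,0],[0,0,0]]' --gripper '[1,1,1,1,1,1]' --grip_force 40

```text
clock: 0.7
eef_pos: [0.1948, 0.5407, 0.2388]
tool_rot: [-180.0, 0.0, 109.9]
ft_force: [0.6, -0.1, -0.1]
finger_gap: 1.001
grasp_force: 0.0
```

The top view agrees within about 1 px. The side view sits about 2 px low, so I'll hover over the grip and check the fingers against it.

>>> arm_command --rot '[[0,0,0],[0,0,0],[0,0,0],[0,0,0],[0,0,0],[0,0,0],[0,0,0],[0,0,0],[0,0,0],[0,0,0],[0,0,0],[0,0,0],[0,0,0],[0,0,0],[0,0,0],[0,0,0],[0,0,0],[0,0,0],[0,0,0],[0,0,0]]' --delta_pos '[[-4.25,0.365,0],[-4.25,0.365,0],[-4.25,0.365,0],[-4.25,0.365,0],[-4.25,0.365,0],[-4.25,0.365,0],[-4.25,0.365,0],[-4.25,0.365,0],[-4.25,0.365,0],[-4.25,0.365,0],[-4.25,0.365,0],[-4.25,0.365,0],[-4.25,0.365,0],[-4.25,0.365,0],[-4.25,0.365,0],[-4.25,0.365,0],[-4.25,0.365,0],[-4.25,0.365,0],[-4.25,0.365,0],[0,0,0]]' --gripper '[1,1,1,1,1,1,1,1,1,1,1,1,1,1,1,1,1,1,1,1]'

```text
clock: 2.7
eef_pos: [0.5412, -0.1971, 0.2376]
tool_rot: [-180.0, 0.0, 110.0]
ft_force: [-1.4, 0.3, 1.1]
finger_gap: 1.001
grasp_force: 0.0
```

>>> arm_command --rot '[[0,0,0],[0,0,0],[0,0,0],[0,0,0]]' --delta_pos '[[0,0,3],[0,0,3],[0,0,2],[0,0,0]]' --gripper '[1,1,1,1]'

```text
clock: 3.1
eef_pos: [0.5371, -0.1907, 0.1558]
tool_rot: [-179.7, -0.3, 110.3]
ft_force: [-0.4, 0.2, -0.5]
finger_gap: 0.999
grasp_force: 0.0
```

Run:
```python
from workcell import *
from h import *
print({k:np.round(v,3) for k,v in get_state().items() if k in("eef_pos","tool_rot","ft_force","clock")})
im=[]
for n,(r,c,h,w) in(("side",(165,210,120,137)),("top",(180,240,80,91))):
    D=get_image(n); np.savez(n+"1.npz",**D); im.append(cv2.resize(D["img"][r:r+h,c:c+w,::-1],(400,350),interpolation=2))
cv2.imwrite("pics/c3.png",np.hstack(im))
s=dict(np.load("side0.npz")); I=s["img"].astype(int); m=np.zeros(I.shape[:2],np.uint8); m[225:290,215:310]=1
m&=((I.max(2)>75)).astype(np.uint8)
n,l,st,_=cv2.connectedComponentsWithStats(m);k=1+st[1:,4].argmax();print(st[k])
c=max(cv2.findContours((l==k).astype(np.uint8),0,1)[0],key=len)[:,0]
for u,v in((1,-1),(-1,-1),(1,1),(-1,1),(0,1),(1,0),(-1,0)): 
    q=c[(c@np.array([u,v])).argmax()]; print(u,v,q,ray(s,q,.014).round(4))
```

```text
{'clock': np.float64(3.1), 'eef_pos': array([ 0.537, -0.191,  0.156]), 'tool_rot': array([-179.727,   -0.32 ,  110.283]), 'ft_force': array([-0.357,  0.203, -0.518])}
[ 217  225   89   59 2710]
1 -1 [295 225] [ 0.6547 -0.0701  0.014 ]
-1 -1 [219 241] [ 0.4486 -0.0636  0.014 ]
1 1 [303 265] [ 0.5917 -0.229   0.014 ]
-1 1 [218 246] [ 0.4397 -0.0831  0.014 ]
0 1 [274 283] [ 0.5059 -0.2596  0.014 ]
1 0 [305 263] [ 0.5994 -0.2242  0.014 ]
-1 0 [217 243] [ 0.4414 -0.07    0.014 ]
```

View pics/c3.png

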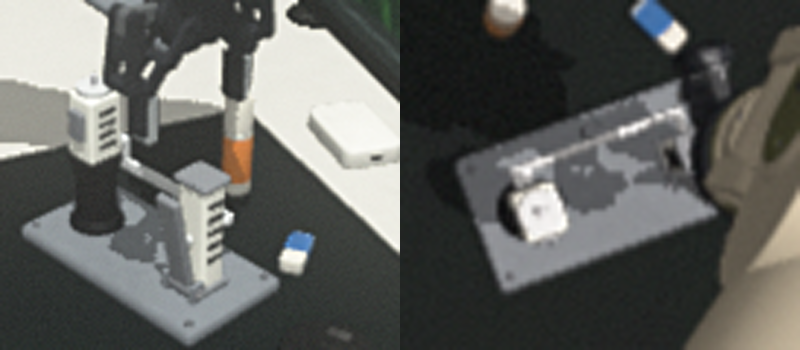

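The fingers straddle the grip with clearance, and the pose agrees between views to a few mm. I'll descend slightly toward the trigger side, then check the reading.

>>> arm_command --rot '[[0,0,0],[0,0,0],[0,0,0],[0,0,0],[0,0,0],[0,0,0],[0,0,0],[0,0,0]]' --delta_pos '[[-0.17,-0.5,0],[0,0,1.2],[0,0,1.2],[0,0,1.2],[0,0,1.2],[0,0,1.2],[0,0,1.2],[0,0,0]]' --gripper '[1,1,1,1,1,1,1,1]' --grip_force 30

```text
clock: 4.0
eef_pos: [0.5342, -0.1951, 0.0849]
tool_rot: [-179.9, -0.2, 110.3]
ft_force: [-0.4, 0.3, -0.3]
finger_gap: 1.0
grasp_force: 0.0
```

```bash
cat > st.py <<'E'
from workcell import *
from h import *
s=get_state(); a=np.radians(20.28);v=s["eef_pos"]-[.5242,-.1364,0];R=np.array([[np.cos(a),np.sin(a),0],[-np.sin(a),np.cos(a),0],[0,0,1]])
print("t",s["clock"],"stand mm",(R@v*1e3).round(1),"F stand",(R@s["ft_force"]).round(1),"gap mm",round(85*s["finger_gap"],1),"grip",round(s["grasp_force"],1),s["tool_rot"].round(2))
E
python3 st.py
python3 - <<'E'
from workcell import *
from h import *
D=get_image("side"); cv2.imwrite("pics/c4.png",cv2.resize(D["img"][165:285,210:347,::-1],(685,600),interpolation=2))
E
```

```text
t 4.0 stand mm [-10.9 -58.5  84.9] F stand [-0.2  0.4 -0.3] gap mm 85.0 grip 0.0 [-1.7986e+02 -1.7000e-01  1.1027e+02]
```

View pics/c4.png

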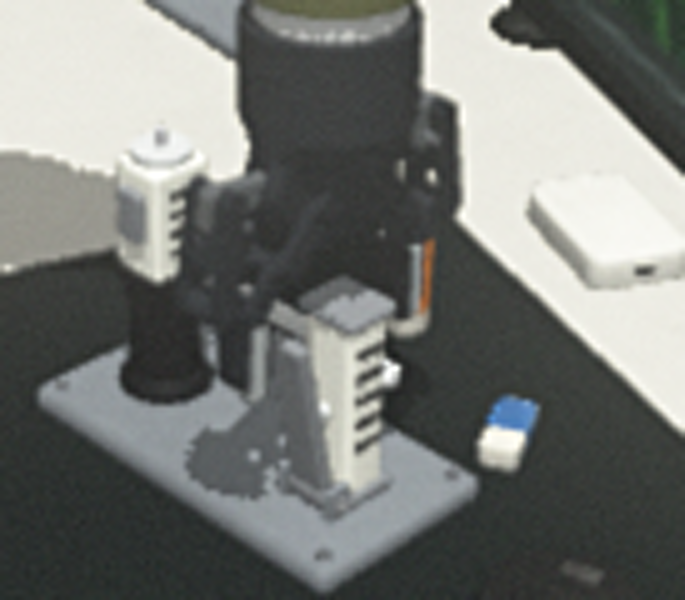

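The fingers straddle the trigger and grip: the -x finger is at about (255,380) and the trigger at (295,370). I'll centre for the squeezed width and squeeze.

>>> arm_command --rot '[[0,0,0],[0,0,0],[0,0,0],[0,0,0],[0,0,0],[0,0,0],[0,0,0],[0,0,0],[0,0,0],[0,0,0]]' --delta_pos '[[0,0.3,0],[0,0.3,0],[0,0,0],[0,0,0],[0,0,0],[0,0,0],[0,0,0],[0,0,0],[0,0,0],[0,0,0]]' --gripper '[0.6,0.4,0.2,0.05,-0.02,-0.05,-0.08,-0.1,-0.1,-0.1]' --grip_force 30

```text
clock: 5.05
eef_pos: [0.543, -0.1934, 0.0884]
tool_rot: [179.8, 0.1, 110.3]
ft_force: [0.9, 2.8, 6.2]
finger_gap: 0.452
grasp_force: 6.3
```

```bash
python3 st.py
```

```text
t 5.05 stand mm [ -2.1 -60.   88.4] F stand [1.8 2.3 6.2] gap mm 38.4 grip 6.3 [1.7978e+02 6.0000e-02 1.1032e+02]
```

>>> arm_command --rot '[[0,0,0],[0,0,0],[0,0,0],[0,0,0],[0,0,0],[0,0,0],[0,0,0],[0,0,0]]' --delta_pos '[[0,0,0],[0,0,0],[0,0,0],[0,0,0],[0,0,0],[0,0,0],[0,0,0],[0,0,0]]' --gripper '[-0.15,-0.2,-0.25,-0.3,-0.3,-0.3,-0.3,-0.3]' --grip_force 30

```text
clock: 5.85
eef_pos: [0.5435, -0.1932, 0.0887]
tool_rot: [179.7, 0.1, 110.3]
ft_force: [3.5, 3.5, 5.6]
finger_gap: 0.431
grasp_force: 29.9
```

```bash
python3 st.py
```

```text
t 5.85 stand mm [ -1.6 -60.   88.7] F stand [4.5 2.  5.6] gap mm 36.6 grip 29.9 [1.7973e+02 8.0000e-02 1.1035e+02]
```

Run:
```python
from workcell import *
from h import *
D=get_image("side"); np.savez("side2.npz",**D);cv2.imwrite("pics/c5.png",cv2.resize(D["img"][200:280,245:336,::-1],(682,600),interpolation=2))
```

```text
(no output)
```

View pics/c5.png

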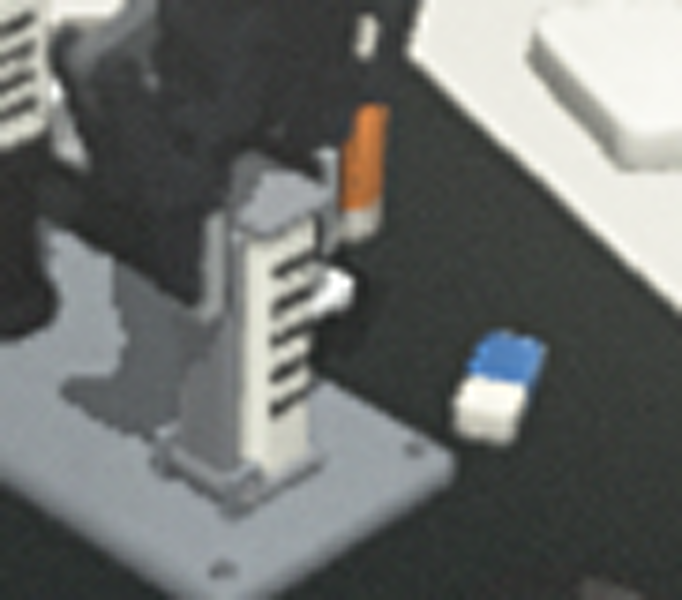

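The trigger is upright and the bar end has moved out at (330,290). The 36.6 mm gap equals cap (15) plus squeezed trigger (22), so it is a full squeeze. Now I'll release it, rise, and go over to the head.

>>> arm_command --rot '[[0,0,0],[0,0,0],[0,0,0],[0,0,0],[0,0,0],[0,0,0],[0,0,0],[0,0,0],[0,0,0],[0,0,0],[0,0,0],[0,0,0],[0,0,0],[0,0,0],[0,0,0],[0,0,0],[0,0,0]]' --delta_pos '[[0,0,0],[0,0,0],[0,-0.3,0],[0,-0.3,0],[0,0,0],[0,0,0],[0,0,-2],[0,0,-3],[0,0,-3],[0,0,-2],[3,0.3,0],[3,0.3,0],[3,0.3,0],[3,0.3,0],[0,0,0],[0,0,0],[0,0,0]]' --gripper '[0,0.5,1,1,1,1,1,1,1,1,1,1,1,1,1,1,1]'

```text
clock: 7.6
eef_pos: [0.5059, -0.0796, 0.1875]
tool_rot: [180.0, 0.0, 110.3]
ft_force: [0.8, -0.6, 0.4]
finger_gap: 1.001
grasp_force: 0.0
```

```bash
python3 st.py
python3 - <<'E'
from workcell import *
from h import *
im=[]
for n,(r,c,h,w) in(("side",(165,210,120,137)),("top",(180,240,80,91))):
    D=get_image(n); np.savez(n+"3.npz",**D); im.append(cv2.resize(D["img"][r:r+h,c:c+w,::-1],(400,350),interpolation=2))
cv2.imwrite("pics/c6.png",np.hstack(im))
E
```

```text
t 7.6 stand mm [  2.5  59.6 187.5] F stand [ 0.5 -0.8  0.4] gap mm 85.1 grip 0.0 [1.7996e+02 4.0000e-02 1.1025e+02]
```

View pics/c6.png

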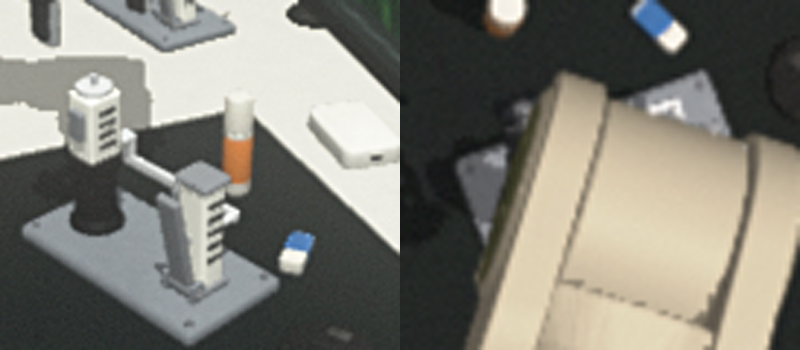

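The trigger has sprung back, the catch stands off the collar at (130,140), and the fingers sit symmetric above the head. I'll descend and squeeze the head.

>>> arm_command --rot '[[0,0,0],[0,0,0],[0,0,0],[0,0,0],[0,0,0],[0,0,0],[0,0,0],[0,0,0],[0,0,0],[0,0,0],[0,0,0],[0,0,0],[0,0,0],[0,0,0],[0,0,0],[0,0,0],[0,0,0],[0,0,0]]' --delta_pos '[[0,0,1.5],[0,0,1.5],[0,0,1.5],[0,0,1.5],[0,0,1.5],[0,0,1.1],[0,0,0],[0,0,0],[0,0,0],[0,0,0],[0,0,0],[0,0,0],[0,0,0],[0,0,0],[0,0,0],[0,0,0],[0,0,0],[0,0,0]]' --gripper '[1,1,1,1,1,1,1,0.7,0.4,0.2,0.05,-0.03,-0.08,-0.12,-0.2,-0.25,-0.3,-0.3]' --grip_force 40

```text
clock: 9.5
eef_pos: [0.5046, -0.0792, 0.1014]
tool_rot: [-179.9, -0.0, 110.3]
ft_force: [-5.6, -3.0, 4.9]
finger_gap: 0.394
grasp_force: 40.4
```

```bash
python3 st.py
```

```text
t 9.5 stand mm [  1.4  60.5 101.4] F stand [-6.3 -0.9  4.9] gap mm 33.5 grip 40.4 [-1.7993e+02 -1.0000e-02  1.1026e+02]
```

The gap is 33.5 mm, so the button is flush. I'll raise the grip force, recentre, and lift a little to check.

>>> arm_command --rot '[[0,0,0],[0,0,0],[0,0,0],[0,0,0],[0,0,0],[0,0,0],[0,0,0],[0,0,0],[0,0,0],[0,0,0]]' --delta_pos '[[0,-0.1,0],[0,0,0],[0,0,0],[0,0,-0.3],[0,0,-0.4],[0,0,-0.5],[0,0,-0.5],[0,0,-0.3],[0,0,0],[0,0,0]]' --gripper '[-0.5,-0.5,-0.5,-0.5,-0.5,-0.5,-0.5,-0.5,-0.5,-0.5]' --grip_force 70

```text
clock: 10.5
eef_pos: [0.5043, -0.0793, 0.1213]
tool_rot: [180.0, -0.0, 110.3]
ft_force: [-0.7, -0.4, -3.8]
finger_gap: 0.388
grasp_force: 70.7
```

```bash
python3 st.py
```

```text
t 10.5 stand mm [  1.1  60.4 121.3] F stand [-0.8 -0.2 -3.8] gap mm 33.0 grip 70.7 [ 1.7999e+02 -1.0000e-02  1.1027e+02]
```

Rising with a 4 N load, as expected. I'll continue to just short of the second stop.

>>> arm_command --rot '[[0,0,0],[0,0,0],[0,0,0],[0,0,0],[0,0,0],[0,0,0],[0,0,0],[0,0,0],[0,0,0],[0,0,0],[0,0,0],[0,0,0],[0,0,0],[0,0,0],[0,0,0],[0,0,0],[0,0,0],[0,0,0]]' --delta_pos '[[0,0,-0.4],[0,0,-0.5],[0,0,-0.5],[0,0,-0.5],[0,0,-0.4],[0,0,-0.4],[0,0,-0.4],[0,0,-0.5],[0,0,-0.5],[0,0,-0.5],[0,0,-0.5],[0,0,-0.5],[0,0,-0.5],[0,0,-0.4],[0,0,-0.2],[0,0,0],[0,0,0],[0,0,0]]' --gripper '[-0.5,-0.5,-0.5,-0.5,-0.5,-0.5,-0.5,-0.5,-0.5,-0.5,-0.5,-0.5,-0.5,-0.5,-0.5,-0.5,-0.5,-0.5]'

```text
clock: 12.3
eef_pos: [0.5043, -0.0794, 0.1881]
tool_rot: [-180.0, -0.0, 110.3]
ft_force: [0.7, -0.6, -9.1]
finger_gap: 0.388
grasp_force: 70.4
```

```bash
python3 st.py
```

```text
t 12.3 stand mm [  1.1  60.3 188.1] F stand [ 0.5 -0.8 -9.1] gap mm 32.9 grip 70.4 [-1.8000e+02 -1.0000e-02  1.1026e+02]
```

>>> arm_command --rot '[[0,0,0],[0,0,0],[0,0,0],[0,0,0],[0,0,0],[0,0,0]]' --delta_pos '[[0,0,-0.1],[0,0,-0.1],[0,0,-0.1],[0,0,-0.1],[0,0,0],[0,0,0]]' --gripper '[-0.5,-0.5,-0.5,-0.5,-0.5,-0.5]'

```text
clock: 12.9
eef_pos: [0.5043, -0.0794, 0.1918]
tool_rot: [-180.0, -0.0, 110.3]
ft_force: [2.3, -1.9, -14.5]
finger_gap: 0.391
grasp_force: 71.4
```

```bash
python3 st.py
```

```text
t 12.9 stand mm [  1.1  60.3 191.8] F stand [  1.5  -2.6 -14.5] gap mm 33.2 grip 71.4 [-1.7998e+02 -2.0000e-02  1.1026e+02]
```

>>> arm_command --rot '[[0,0,0],[0,0,0],[0,0,0],[0,0,0],[0,0,0],[0,0,0]]' --delta_pos '[[0,0,-0.05],[0,0,-0.05],[0,0,0],[0,0,0],[0,0,0],[0,0,0]]' --gripper '[-0.5,-0.5,-0.5,-0.5,-0.5,-0.5]'

```text
clock: 13.5
eef_pos: [0.5042, -0.0795, 0.1919]
tool_rot: [-179.9, -0.0, 110.3]
ft_force: [5.1, -3.3, -22.0]
finger_gap: 0.384
grasp_force: 71.8
```

```bash
python3 st.py
python3 - <<'E'
from workcell import *
from h import *
D=get_image("side"); cv2.imwrite("pics/c7.png",cv2.resize(D["img"][135:285,190:361,::-1],(684,600),interpolation=2))
E
python3 st.py
```

```text
t 13.5 stand mm [  1.   60.3 191.9] F stand [  3.7  -4.9 -22. ] gap mm 32.6 grip 71.8 [-1.7994e+02 -5.0000e-02  1.1026e+02]
t 13.55 stand mm [  1.   60.3 191.9] F stand [  3.1  -5.1 -22.5] gap mm 33.3 grip 71.8 [-1.7994e+02 -5.0000e-02  1.1026e+02]
```

View pics/c7.png

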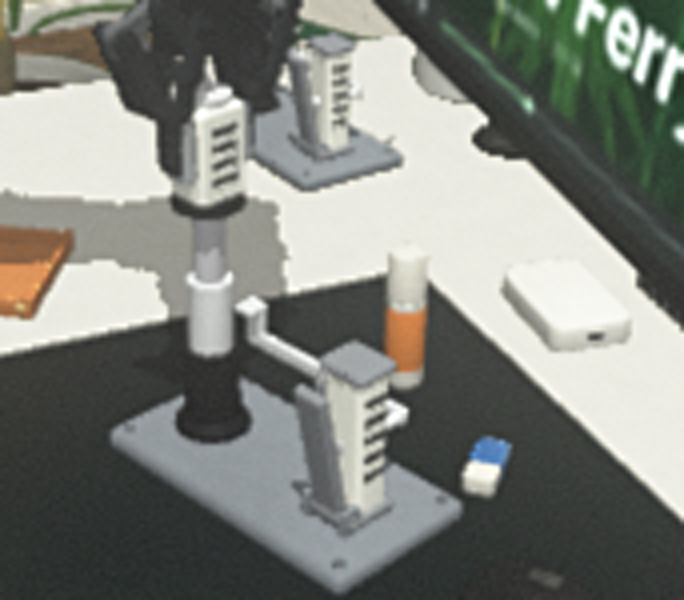

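The view shows both sections out, with the head at (210,150) and the middle tube at (210,315). The last 1 mm added 7.5 N with no motion, so the head is on the second stop. The bystanders have not moved.

```bash
python3 -c "
from workcell import *
print(job_done())"
```

```text
the job is handed in; nothing more can be done
None
```

I squeezed the trigger fully and let it spring back, which took the catch off the collar. I then pressed the button, pulled the head up to its second stop, and handed the job in at about 13.6 s with the head still held there and the glue stick, lens cap and eraser untouched.

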